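# Crack the bleed valve of the red gas line

## Task

Get the red gas line ready to bleed down: first hang the yellow gas monitor by its carrying handle on the bench hook and let go of it. Then turn the black knob on top of the red gas station clockwise until the valve seats, back it off a quarter turn, and finish still gripping the knob there, ready to shut it again. Leave the green and blue valves and the other things on the bench alone.

Things in the scene. Friction and masses are not known exactly. Their poses are not given: they have to be found in the camera images.
- gas_monitor: Loose yellow gas monitor, 0.3 kg, upright. Body 40 (x) x 60 (y) x 104 mm; origin: centre of underside, z up. On top a grey arched carrying handle: two posts 18 (x) x 8 mm (y), 60 mm over their outer faces (along y), under a cross bar along y, 18 x 8 mm, top at 148 mm. Opening along x under the bar: 44 mm wide, 104 to 140 mm up. Can be pinched over the posts' outer faces from above.
- handle_bar (a point): the middle of the underside of the handle's cross bar, 140 mm above the underside of the gas monitor, at the top of the opening
- hook: Fixed bench hook: dark flange 96 mm across, upright 12 mm steel rod, bent at the top into a level 8 mm round prong along the body's -x axis (roughly towards the robot), axis 246 mm above the bench, straight from 20 to 88 mm out from the post; upturned end 101 mm out, top 258 mm above the bench. Nothing else rises above the prong. Origin: centre of the flange's underside, z up.
- hook_seat (a point): a point on the top of the prong, 55 mm from the post's axis and 250 mm above the bench: where the handle's bar should rest (axes as hook)
- red_station: Fixed red gas station. Red, green and blue ones stand 120 to 130 mm apart, in any order, on a low rail. Steel housing 90 mm wide (y), 130 mm deep (x), deck 85 mm above the bench, a gauge on the sloping face towards the robot, not above the deck. Origin: on the knob's axis at the underside, 20 mm above the bench; z up.
- red_knob: Bleed valve knob (thumbscrew head) on the red station: black, knurled, 30 mm diameter, 24 mm high, upright axis; origin on the axis at its underside, 108 mm above the bench, 23 mm free below it around a slim brass neck. White line on top from the middle along its own x axis. Turns about z without rising; clockwise from above closes; takes about 0.05 N m.
- red_valve (a joint): opening angle of the red bleed valve in rad: 0 = seated (fully shut, a hard stop), grows anticlockwise from above as it opens; stays where it is left. It starts somewhere from 0.6 to 2.1 rad open. A quarter turn is 1.571
- green_mark (a point): outer end of the white line on the knob of the green station's valve (same valve; leave it alone), 13 mm from its axis
- blue_mark (a point): outer end of the white line on the knob of the blue station's valve (same valve; leave it alone), 13 mm from its axis
- vial_rack: loose white rack of eight capped glass vials, 70 x 130 x 62 mm high, beyond the stations; leave it alone; origin at the centre of its underside
- amber_bottle: loose amber bottle, 68 mm in diameter, 140 mm high, to the left of the stations; leave it alone; origin at the centre of its underside
- spanner: loose spanner 150 mm long lying on the bench between the robot and the stations; leave it alone; origin at its middle, on the bench
Things that resemble listed ones, but are neither listed nor needed, are in the scene too. Of the things that look like the red_station, the largest one is meant.

How it is judged:
By the outcome, as a careful person would: the job done as asked, in the order asked, and still so for the second after the job is handed in, while the arm keeps its last pose, push and grip.
It also fails if it takes over 59 s, if anything falls off the work surface, if the arm or the gripper's body presses on something with over 40 N, if the wrist force passes 120 N, or if a joint passes its speed limit or range.

## Robot

A 6-joint arm with a two-finger parallel gripper is mounted at the origin on the work surface. World frame = base frame: x ahead of the robot, y to its left, z up, the work surface at z = 0. Lengths are in mm, angles in rad, forces in N, time in s.
With the tool pointing down it reaches from about 400 to 925 mm from the base axis. Payload 12.5 kg.
Tool frame: the origin (TCP) lies midway between the tips of the shut fingers; the grasp point (between the pads) lies 19 mm behind it (env.tcp_to_grasp is the distance from the TCP to the grasp point, in mm); z points along the fingers, y is the line along which they close (so a half turn about z gives the same grasp; the last joint's range is limited). The gripper opens to 95 mm and grips with 3 to 60 N. Pads are 20 mm wide; open, the fingers measure 119 mm over their backs; the gripper's body (75 mm by 180 mm) begins 59 mm behind the grasp point.
Start: joints at [-1.433, 0.491, 1.559, -0, 1.092, -0.106], TCP at [150.893, -606.532, 192.561] pointing down, gripper open.
Joint ranges: [-3.1, 3.1], [-0.84, 2.19], [0.05, 2.79], [-1.13, 4.28], [0.06, 2.93], [-2.69, 2.69]. Speed limits (rad/s): [2.22, 2.22, 2.79, 3.14, 3.14, 3.14].

## Interface

Orientations are given as [roll, pitch, yaw] about the fixed x, y, z axes, in that order (R = Rz(yaw) Ry(pitch) Rx(roll)).
In Python, from cell import env gives the robot as it stands. The module is installed in compiled form; this text tells all that it offers.
- The arm moves only by the tool step_arm, never from a script. Its argument "plan" is a list that holds one entry, the list of rows, each a list of 5 numbers: the shift along the tool's x, y, z in mm, then the turn about the tool's z in degrees, then the opening, from -1 (shut) to 1 (fully open). A call has 1 to 8 rows; each row is the pose to reach, as a shift and turn from the pose commanded when the call began, along the tool's axes at that moment; what a row does not reach only later rows make up. A row lasts 1/12 s, in which the tool goes at most 41.7 mm and 7.16 degrees, less where a joint would pass 70% of its speed; a pose out of reach is approached as far as the arm can. A call with a gripper value outside its range is refused whole. The fingers move at their own pace and stop on an object; the grip force is fixed at half the most. Time passes only in rows, so rows that repeat a pose let the fingers close. It gives the time, the measured TCP pose, the force, the opening and the grip force at its end, in the units of the state.
- env.state(): the state, without advancing time (a new reading comes with each control period).
- env.read_camera(name): name is "scene" or "top" or "wrist"; returns the picture (400x640x3 uint8, blue, green, red); there is no depth.
- env.get_calibration(name): a dict with "K" (3x3 intrinsics, pixels), "extrinsics" (4x4, takes a point from world to camera coordinates). Camera axes: x right, y up, looking along -z (the intrinsics and any distortion apply to the point x, -y, -z); pixel columns grow to the right and rows downward; lengths in mm; the calibration is good to about 2 mm. The wrist camera is an equidistant fisheye: a pixel r from the principal point sees the ray r / f radians off the axis. A picture is of the moment at which its call begins: read the wrist's pose just before it. get_calibration takes no time and is no camera call; for the wrist camera it gives the pose at the moment of the call.
- env.job_done(): hands the job in; it is judged then, once.
The state is a dict: "t": time; "joints": joint angles; "qvel": joint speeds; "tau": joint torques, N m; "eef_pos": TCP position; "tcp_rot": TCP orientation; "ft_force": force on the tool from outside, world axes, zero at the start; "moment": the same for the moment, N m; "opening": opening from 0.0 (shut) to 1.0 (fully open); "grip_force": force on a finger pad.
Only numpy, scipy, OpenCV 4.12 (cv2) and the standard library are available. Lean on these libraries where they do the work, as an engineer would, in place of code of your own. Each camera call takes 0.05 s, during which the arm holds its last target. There are 200 camera calls.

## Working session

There is one attempt and no reset: what is moved stays moved. The work goes in short steps, Python scripts to look and compute and a tool call to move; the robot and the scene stay as the last step left them, time stands still between calls to the robot, and variables do not carry over. Pictures are saved under pics/ and viewed, at most 10 in all, crops included, and the job is handed in when it is done.

Besides the shell and the picture viewer there is one more tool, called in YAML: its name, and indented under it one key for each argument. step_arm: Moves the arm, as the interface text tells. Its arguments: {"type":"object","properties":{"plan":{"type":"array"}},"required":["plan"]}

```bash
mkdir -p pics
python3 - <<'E'
from cell import env
import cv2,numpy as np
s=env.state(); print(s)
for n in("scene","top","wrist"):
    c=env.get_calibration(n); print(n,c)
    cv2.imwrite(f"pics/{n}0.png",env.read_camera(n))
E
```

```text
{'t': 0.0, 'joints': array([-1.43259393e+00,  4.91542644e-01,  1.55945603e+00,  3.18176071e-05,
        1.09167394e+00, -1.05617744e-01]), 'qvel': array([-5.38910197e-04,  1.45573335e-05,  3.92375656e-04, -1.13431072e-03,
       -5.65914793e-04,  3.98180734e-04]), 'tau': array([-3.38969599e-03, -6.12648225e+01, -2.58181250e+01,  6.91801356e-02,
        4.83157870e-02, -1.27185190e-04]), 'eef_pos': array([ 150.86510405, -606.24707649,  191.97000026]), 'tcp_rot': array([-3.14052169e+00, -1.41912276e-04,  2.43805384e-01]), 'ft_force': array([-0.07590717, -0.2345403 , -0.26342511]), 'moment': array([ 0.00862505,  0.05121649, -0.02738517]), 'grip_force': 0.0, 'opening': 1.0010272437121537}
scene {'K': array([[489.63762959,   0.        , 328.03915062],
       [  0.        , 489.63762959, 193.18265241],
       [  0.        ,   0.        ,   1.        ]]), 'extrinsics': array([[-1.55556141e-01,  9.87826801e-01, -7.06477812e-04,
        -2.53565239e+01],
       [-6.16852643e-01, -9.65790411e-02,  7.81130787e-01,
         2.36552271e+02],
       [ 7.71553695e-01,  1.21945484e-01,  6.24367036e-
[... 460 characters left out ...]
+02],
       [-6.74223148e-02,  2.15284334e-02,  9.97492235e-01,
        -1.15108464e+03],
       [ 0.00000000e+00,  0.00000000e+00,  0.00000000e+00,
         1.00000000e+00]])}
wrist {'K': array([[309.70691629,   0.        , 325.89862437],
       [  0.        , 309.70691629, 203.67400628],
       [  0.        ,   0.        ,   1.        ]]), 'extrinsics': array([[ 2.42371646e-01, -9.70182702e-01, -1.22851628e-03,
        -6.24464986e+02],
       [ 9.35222824e-01,  2.33974438e-01, -2.65733386e-01,
         2.96649684e+01],
       [ 2.58097375e-01,  6.32573015e-02,  9.64045776e-01,
        -3.91180173e+02],
       [ 0.00000000e+00,  0.00000000e+00,  0.00000000e+00,
         1.00000000e+00]])}
```

View pics/scene0.png

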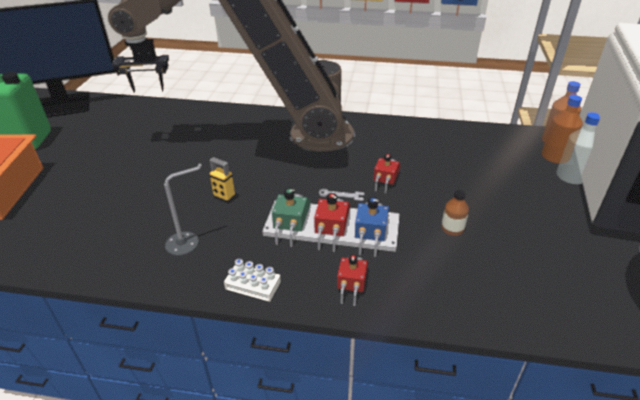

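View pics/top0.png

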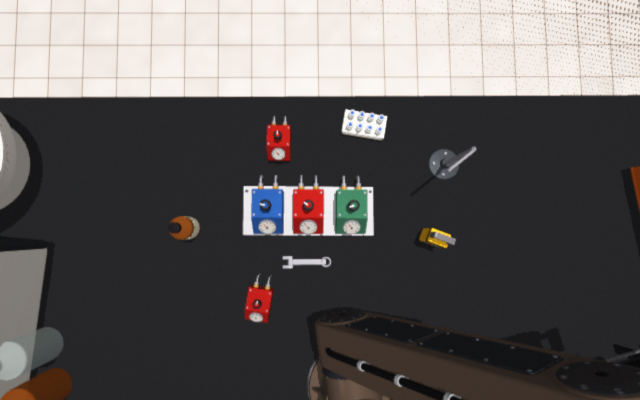

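Scene: red station in the middle of the rail (scene 332,217; top 309,208), smaller decoys nearby; monitor at (222,180)/(436,238), hook (182,243)/(444,163). I'll enlarge these.

Run:
```python
import cv2,numpy as np
t=cv2.imread("pics/top0.png");s=cv2.imread("pics/scene0.png")
r=lambda im,x,y,w,h,k:cv2.resize(im[y:y+h,x:x+w],None,fx=k,fy=k,interpolation=cv2.INTER_CUBIC)
out=np.zeros((600,800,3),np.uint8)
a=r(t,405,140,80,115,5);out[:575,:400]=a
b=r(s,160,150,80,115,5);out[:575,400:]=b
cv2.imwrite("pics/c1.png",out)
out=np.zeros((400,800,3),np.uint8)
out[:,:400]=r(t,285,180,50,50,8);out[:,400:]=r(s,310,185,50,50,8)
cv2.imwrite("pics/c2.png",out)
```

```text
(no output)
```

View pics/c1.png

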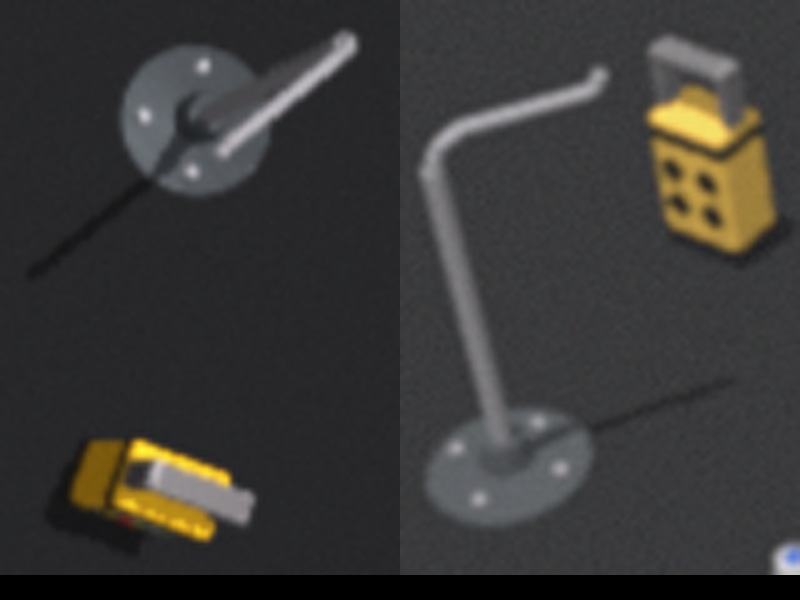

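View pics/c2.png

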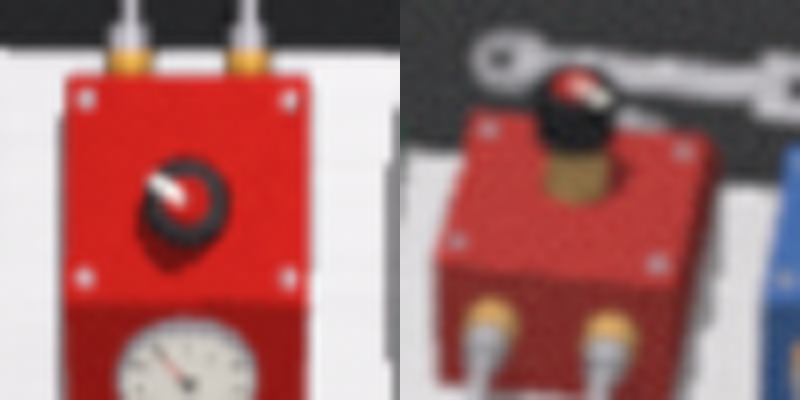

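```bash
cat > h.py <<'E'
from cell import env
import numpy as np, cv2
def ray(n,uv,cal=None):
    c=cal or env.get_calibration(n);K=c["K"];E=c["extrinsics"]
    u=(uv[0]-K[0,2])/K[0,0];v=(uv[1]-K[1,2])/K[1,1]
    if n=="wrist":
        r=np.hypot(u,v)+1e-12;d=np.array([np.sin(r)*u/r,-np.sin(r)*v/r,-np.cos(r)])
    else: d=np.array([u,-v,-1.])
    R=E[:3,:3];d=R.T@d;return -R.T@E[:3,3],d/np.linalg.norm(d)
def tri(rays):
    A=sum(np.eye(3)-np.outer(d,d) for o,d in rays);b=sum((np.eye(3)-np.outer(d,d))@o for o,d in rays)
    p=np.linalg.solve(A,b);return p.round(1),[round(float(np.linalg.norm((np.eye(3)-np.outer(d,d))@(p-o))),1) for o,d in rays]
def atz(r,z): o,d=r;return (o+d*(z-o[2])/d[2]).round(1)
E
python3 - <<'E'
from h import *
T=lambda x,y:ray("top",(405+x/5-.4,140+y/5-.4))
S=lambda x,y:ray("scene",(160+(x-400)/5-.4,150+y/5-.4))
for n,t,s,z in[("tip",(223,153),(600,75),255),("bend",(345,42),(435,152),246),("flange",(197,120),(508,467),5),
 ("barC",(203,490),(697,54),148),("bar-y",(250,507),(657,44),148),("bar+y",(153,474),(737,65),148)]:
    print(n,tri([T(*t),S(*s)]),atz(T(*t),z),atz(S(*s),z))
T=lambda x,y:ray("top",(285+x/8-.44,180+y/8-.44))
S=lambda x,y:ray("scene",(310+(x-400)/8-.44,185+y/8-.44))
for n,t,s in[("knob",(187,200),(577,88)),("mark",(150,180),(603,101))]:print(n,tri([T(*t),S(*s)]),atz(T(*t),132),atz(S(*s),132))
E
```

```text
tip (array([ 614.9, -232.3,  254. ]), [0.7, 0.7]) [ 614.9 -232.6  255. ] [ 616.5 -230.8  255. ]
bend (array([ 674.4, -304.2,  237.2]), [0.1, 0.1]) [ 672.5 -300.1  246. ] [ 685.2 -297.7  246. ]
flange (array([ 675. , -310.2,    2.8]), [0.8, 0.8]) [ 674.9 -310.3    5. ] [ 677.3 -308.     5. ]
barC (array([ 444.6, -252.3,  149.3]), [2.4, 2.4]) [ 445.  -255.3  148. ] [ 443.5 -250.3  148. ]
bar-y (array([ 435.2, -280.4,  147. ]), [0.8, 0.8]) [ 435.4 -280.9  148. ] [ 436.8 -278.8  148. ]
bar+y (array([ 453.5, -223.9,  150.3]), [3.1, 3.1]) [ 454.  -227.9  148. ] [ 451.2 -221.8  148. ]
knob (array([540.4, 121.2, 130.1]), [0.4, 0.4]) [540.3 120.9 132. ] [542.7 122.  132. ]
mark (array([547.6, 133. , 131.2]), [0.7, 0.7]) [547.4 133.7 132. ] [548.7 132.4 132. ]
```

Everything agrees with the given sizes: bar top about 148, prong tip 254, knob top about 131.
- Monitor: (444.6, -252.5), yaw -18°.
- Hook: post (675, -310), prong pointing towards 127.6°.
- Red knob: (540.5, 121.3), with its line at about 59°.

```bash
cat >> h.py <<'E'
def rel(x,y,z,yaw,p=None):
    "shift/turn in tool axes from pose p=(x,y,z,yawdeg) (default: measured) to target"
    s=env.state()
    if p is None: p=(*s["eef_pos"],np.degrees(s["tcp_rot"][2]))
    a=np.radians(p[3]);dx,dy=x-p[0],y-p[1];c,n=np.cos(a),np.sin(a)
    w=(p[3]-yaw+180)%360-180
    return np.round([c*dx+n*dy, n*dx-c*dy, p[2]-z, w],1)
E
python3 -c "
from h import *
print(rel(444.6,-252.5,190,-18.3)); print(rel(444.6,-252.5,112,-18.3,(444.6,-252.5,190,-18.3)))"
```

```text
[ 370.5 -272.4    2.1   32.3]
[ 0. -0. 78.  0.]
```

step_arm:
  plan:
    - [[370.5,-272.4,2,32.3,1],[370.5,-272.4,2,32.3,1],[370.5,-272.4,2,32.3,1],[370.5,-272.4,2,32.3,1],[370.5,-272.4,2,32.3,1],[370.5,-272.4,2,32.3,1],[370.5,-272.4,2,32.3,1],[370.5,-272.4,2,32.3,1]]

```text
t: 0.82
eef_pos: [363.4, -349.9, 191.1]
tcp_rot: [3.142, -0.0, -0.32]
ft_force: [0.7, -0.6, 0.6]
opening: 1.0
grip_force: 0.0
```

```bash
python3 -c "
from h import *
print(rel(444.6,-252.5,190,-18.3),env.state()['eef_pos'])"
```

```text
[  46.4 -118.     1.1   -0. ] [ 363.38027815 -349.92507798  191.09404893]
```

step_arm:
  plan:
    - [[46.4,-118,0,0,1],[46.4,-118,0,0,1],[46.4,-118,0,0,1],[46.4,-118,0,0,1],[46.4,-118,0,0,1],[46.4,-118,0,0,1]]

```text
t: 1.32
eef_pos: [443.6, -254.3, 191.0]
tcp_rot: [3.141, 0.0, -0.319]
ft_force: [0.5, -0.3, -0.3]
opening: 0.999
grip_force: 0.0
```

Run:
```python
from h import *
print(rel(444.6,-252.5,190,-18.3),env.state()['eef_pos'])
c=env.get_calibration("wrist");im=env.read_camera("wrist")
def pj(P):
    E=c["extrinsics"];q=E[:3,:3]@np.array(P,float)+E[:3,3];v=np.array([q[0],-q[1],-q[2]])
    r=np.arctan2(np.hypot(v[0],v[1]),v[2]);h=np.hypot(v[0],v[1]);return np.array([c["K"][0,2],c["K"][1,2]])+c["K"][0,0]*r*v[:2]/h
R=lambda a:np.array([[np.cos(a),-np.sin(a)],[np.sin(a),np.cos(a)]])
for sx in(-9,9):
  for sy in(-30,30):
    p=R(np.radians(-18.3))@[sx,sy]+[444.6,-252.5];q=pj([*p,148]);print(q.round(1));cv2.circle(im,tuple(int(round(v)) for v in q),2,(255,0,255),-1)
cv2.imwrite("pics/w1.png",im)
```

```text
[ 0.4 -2.   1.   0. ] [ 443.58997227 -254.29042107  190.95820386]
[361.2 226.9]
[287.1 226.7]
[362.  205.5]
[286.3 205.4]
```

View pics/w1.png

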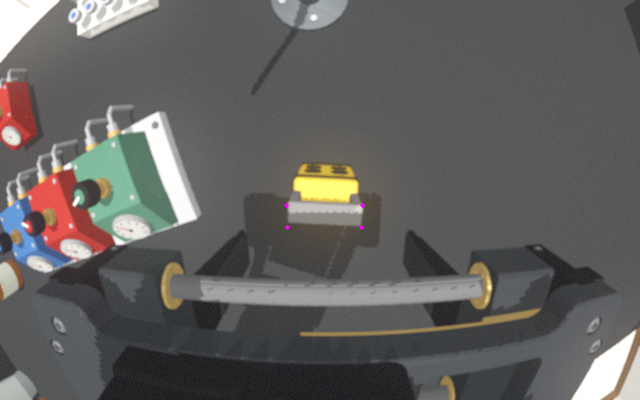

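The bar shows at columns 287-363, rows 201-223. That matches the prediction except for a shift of about 3 mm along tool +x.

step_arm:
  plan:
    - [[3.4,-2,20,0,1],[3.4,-2,50,0,1],[3.4,-2,78,0,1],[3.4,-2,78,0,1],[3.4,-2,78,0,-1],[3.4,-2,78,0,-1],[3.4,-2,78,0,-1],[3.4,-2,78,0,-1]]

```text
t: 2.03
eef_pos: [448.0, -254.1, 114.5]
tcp_rot: [3.141, -0.002, -0.32]
ft_force: [-0.4, 0.3, 0.8]
opening: 0.777
grip_force: 0.0
```

step_arm:
  plan:
    - [[0,0,0,0,-1],[0,0,0,0,-1],[0,0,0,0,-1],[0,0,0,0,-1]]

```text
t: 2.37
eef_pos: [447.9, -253.8, 113.8]
tcp_rot: [3.141, -0.001, -0.32]
ft_force: [-1.1, -0.5, 6.7]
opening: 0.633
grip_force: 30.0
```

Gripped at 60 mm with 30 N. Lifting, then to a point in front of the prong.

step_arm:
  plan:
    - [[0,0,-25,0,-1],[0,0,-60,0,-1],[0,0,-95,0,-1],[0,0,-128,0,-1],[0,0,-128,0,-1],[0,0,-128,0,-1]]

```text
t: 2.87
eef_pos: [447.8, -253.5, 242.1]
tcp_rot: [3.141, -0.003, -0.32]
ft_force: [-1.0, -1.0, -5.0]
opening: 0.63
grip_force: 30.0
```

Run:
```python
from h import *
s=env.state();print(s['eef_pos'],s['ft_force'],s['moment'],rel(583.5,-191.2,242,-52.4))
```

```text
[ 447.81739072 -253.50738635  242.1024458 ] [-0.96274255 -1.0162938  -4.97017409] [ 0.02471877  0.20628581 -0.0478399 ] [ 1.092e+02 -1.018e+02  1.000e-01  3.410e+01]
```

step_arm:
  plan:
    - [[20,-18,0,5,-1],[40,-37,0,11,-1],[60,-56,0,17,-1],[80,-75,0,23,-1],[97,-90,0,29,-1],[109,-102,0,34,-1],[109,-102,0,34,-1],[109,-102,0,34,-1]]

```text
t: 3.53
eef_pos: [582.7, -190.1, 238.6]
tcp_rot: [3.14, 0.003, -0.911]
ft_force: [-0.0, -1.2, -3.2]
opening: 0.631
grip_force: 29.9
```

Run:
```python
from h import *
s=env.state();print(s['eef_pos'],s['joints'],rel(583.5,-191.2,242,-52.4),rel(641.5,-266.5,242,-52.4))
r=lambda im,x,y,w,h,k:cv2.resize(im[y:y+h,x:x+w],None,fx=k,fy=k,interpolation=cv2.INTER_CUBIC)
out=np.zeros((600,800,3),np.uint8)
w=env.read_camera("wrist");out[:,:400]=r(w,200,0,200,300,2)
b=env.read_camera("scene");out[:480,400:]=r(b,165,130,100,120,4)
cv2.imwrite("pics/c3.png",out)
```

```text
[ 582.66866173 -190.14344616  238.58198986] [-4.23076722e-01  4.34410018e-01  1.52729515e+00 -1.96502870e-04
  1.18390549e+00  2.05852087e+00] [ 1.3 -0.  -3.4  0.2] [96.4  0.3 -3.4  0.2]
```

View pics/c3.png

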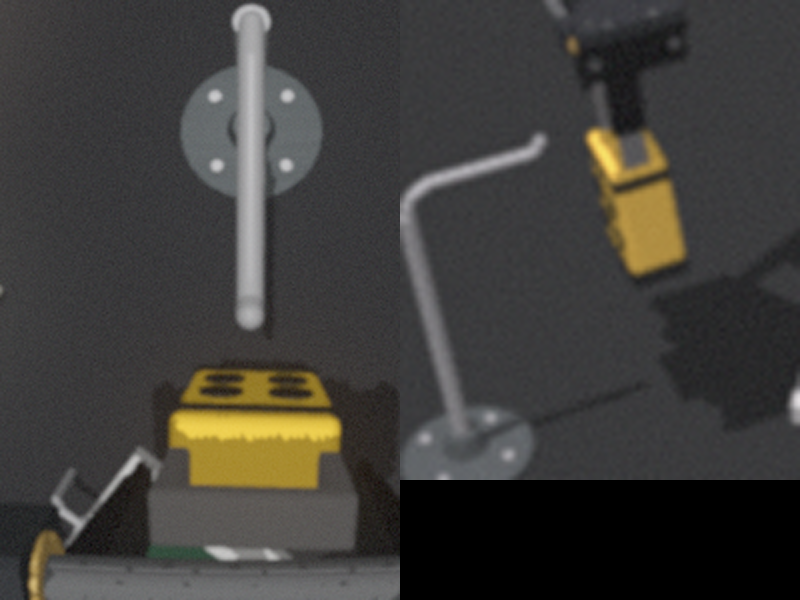

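The prong (column 250 in the wrist crop) lines up with the opening (centre about 253), and it is parallel to the motion. Raising 4 mm, then advancing.

step_arm:
  plan:
    - [[0,0,-4,0,-1],[15,0,-4,0,-1],[35,0,-4,0,-1],[55,0,-4,0,-1],[75,0,-4,0,-1],[96,0,-4,0,-1],[96,0,-4,0,-1],[96,0,-4,0,-1]]

```text
t: 4.3
eef_pos: [641.2, -268.0, 244.6]
tcp_rot: [3.141, 0.001, -0.914]
ft_force: [-0.9, 1.1, -3.5]
opening: 0.627
grip_force: 30.0
```

Run:
```python
from h import *
s=env.state();print(s['eef_pos'],s['ft_force'],rel(641.5,-266.5,224,-52.4))
```

```text
[ 641.21746877 -267.98687571  244.63531243] [-0.85773792  1.12358181 -3.47539406] [-1.  -1.1 20.6  0. ]
```

step_arm:
  plan:
    - [[-1,-1,8,0,-1],[-1,-1,15,0,-1],[-1,-1,18,0,-1],[-1,-1,19,0,-1],[-1,-1,19,0,-1]]

```text
t: 4.72
eef_pos: [641.7, -265.1, 225.8]
tcp_rot: [3.141, 0.001, -0.913]
ft_force: [0.3, -0.1, -2.9]
opening: 0.63
grip_force: 30.0
```

step_arm:
  plan:
    - [[0,0,1,0,-1],[0,0,2,0,-1],[0,0,2,0,-1]]

```text
t: 4.97
eef_pos: [641.9, -265.5, 224.1]
tcp_rot: [3.142, -0.0, -0.913]
ft_force: [0.4, -0.2, -3.5]
opening: 0.626
grip_force: 30.0
```

step_arm:
  plan:
    - [[0,0,1,0,-1],[0,0,2,0,-1],[0,0,2,0,-1]]

```text
t: 5.22
eef_pos: [642.1, -265.5, 223.7]
tcp_rot: [-3.141, -0.002, -0.913]
ft_force: [-3.0, 1.5, 6.7]
opening: 0.631
grip_force: 30.0
```

Contact at TCP z 223.7, as expected (+10 N change). Releasing gently.

step_arm:
  plan:
    - [[0,0,0,0,0.4],[0,0,0,0,0.5],[0,0,0,0,0.7],[0,0,0,0,0.9],[0,0,0,0,0.9],[0,0,0,0,0.9]]

```text
t: 5.72
eef_pos: [642.0, -265.6, 222.0]
tcp_rot: [3.141, -0.0, -0.913]
ft_force: [-0.2, 0.4, -0.5]
opening: 0.936
grip_force: 0.0
```

Run:
```python
from h import *
s=env.state();print(s['eef_pos'],s['ft_force'],s['opening'])
r=lambda im,x,y,w,h,k:cv2.resize(im[y:y+h,x:x+w],None,fx=k,fy=k,interpolation=cv2.INTER_CUBIC)
out=np.zeros((600,800,3),np.uint8)
w=env.read_camera("wrist");out[:,:400]=r(w,200,0,200,300,2)
b=env.read_camera("scene");out[:480,400:]=r(b,145,130,100,120,4)
cv2.imwrite("pics/c4.png",out)
```

```text
[ 641.96287749 -265.55183599  221.99725992] [-0.1548964   0.37705391 -0.5110776 ] 0.9357546920175085
```

View pics/c4.png

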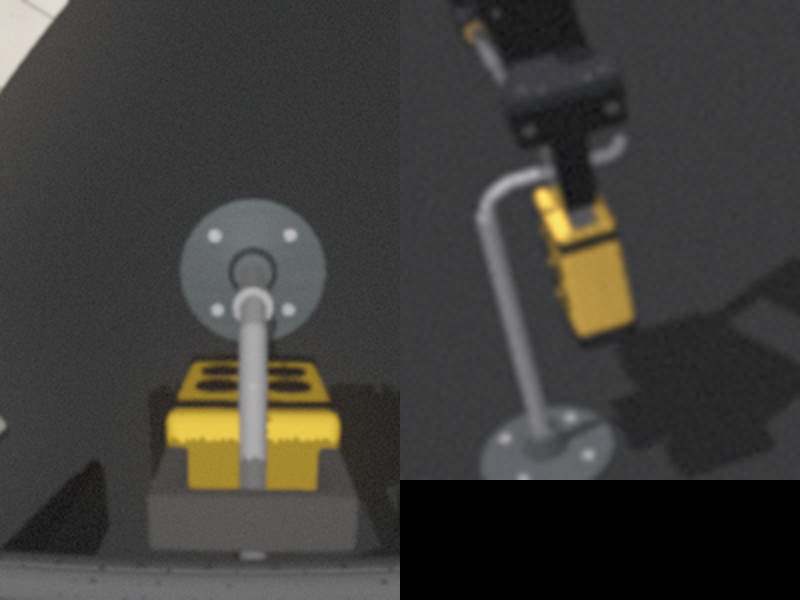

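The handle's bar rests on the prong at mid-length and the fingers are clear of it. Raising straight up.

step_arm:
  plan:
    - [[0,0,-10,0,0.95],[0,0,-25,0,0.95],[0,0,-50,0,0.95],[0,0,-80,0,0.95],[0,0,-80,0,0.95],[0,0,-80,0,0.95]]

```text
t: 6.32
eef_pos: [642.4, -265.7, 304.6]
tcp_rot: [-3.14, -0.004, -0.913]
ft_force: [0.5, -0.0, -0.8]
opening: 0.977
grip_force: 0.0
```

Run:
```python
from h import *
s=env.state();print(s['eef_pos'],s['ft_force'],rel(540.5,121.3,200,85))
```

```text
[ 642.40051241 -265.71543005  304.64900441] [ 0.49604337 -0.03014289 -0.84563566] [-368.6 -155.8  104.6 -137.3]
```

step_arm:
  plan:
    - [[-30,-13,0,-7,0.8],[-65,-27,0,-14,0.8],[-100,-42,0,-21,0.8],[-135,-57,0,-28,0.8],[-170,-72,0,-35,0.8],[-205,-87,0,-42,0.8],[-240,-101,0,-49,0.8],[-275,-116,20,-56,0.8]]

```text
t: 6.98
eef_pos: [566.1, 23.5, 284.9]
tcp_rot: [3.141, -0.004, 0.07]
ft_force: [0.6, 1.0, -0.3]
opening: 0.905
grip_force: 0.0
```

Run:
```python
from h import *
print(rel(540.5,121.3,200,85))
```

```text
[-18.7 -99.3  84.9 -81. ]
```

step_arm:
  plan:
    - [[-19,-99,85,-81,0.8],[-19,-99,85,-81,0.8],[-19,-99,85,-81,0.8],[-19,-99,85,-81,0.8],[-19,-99,85,-81,0.8],[-19,-99,85,-81,0.8],[-19,-99,85,-81,0.8],[-19,-99,85,-81,0.8]]

```text
t: 7.65
eef_pos: [540.2, 119.6, 197.0]
tcp_rot: [-3.14, 0.001, 1.071]
ft_force: [-0.2, -0.2, -0.6]
opening: 0.899
grip_force: 0.0
```

Run:
```python
from h import *
print(rel(540.5,121.3,200,85))
```

```text
[  1.6  -0.6  -3.  -23.7]
```

step_arm:
  plan:
    - [[1.6,-0.6,-3,-7,0.7],[1.6,-0.6,-3,-14,0.7],[1.6,-0.6,-3,-21,0.7],[1.6,-0.6,-3,-24,0.7],[1.6,-0.6,-3,-24,0.7]]

```text
t: 8.07
eef_pos: [540.6, 121.2, 200.2]
tcp_rot: [-3.14, 0.0, 1.485]
ft_force: [0.3, -0.9, -0.4]
opening: 0.851
grip_force: 0.0
```

Run:
```python
from h import *
s=env.state();print(s['eef_pos'],s['joints'][5])
w0=env.get_calibration("wrist");im=env.read_camera("wrist")
print({k:v.tolist() for k,v in w0.items()})
np.savez("w2.npz",**w0)
cv2.imwrite("pics/w2.png",cv2.resize(im[100:300,200:460],None,fx=3,fy=3,interpolation=cv2.INTER_CUBIC))
```

```text
[540.55549102 121.15516832 200.16230954] 0.18682747441251008
{'K': [[309.70691628693146, 0.0, 325.8986243730285], [0.0, 309.70691628693146, 203.67400627751954], [0.0, 0.0, 1.0]], 'extrinsics': [[0.9964366190145155, -0.08434490142646622, -4.347738241229748e-05, -529.4137488061251], [0.08127720244261545, 0.9603328354130919, -0.26674868620211645, -128.45753361102837], [0.022540644401285205, 0.2657946252857886, 0.9637661212758848, -442.65642026274867], [0.0, 0.0, 0.0, 1.0]]}
```

View pics/w2.png

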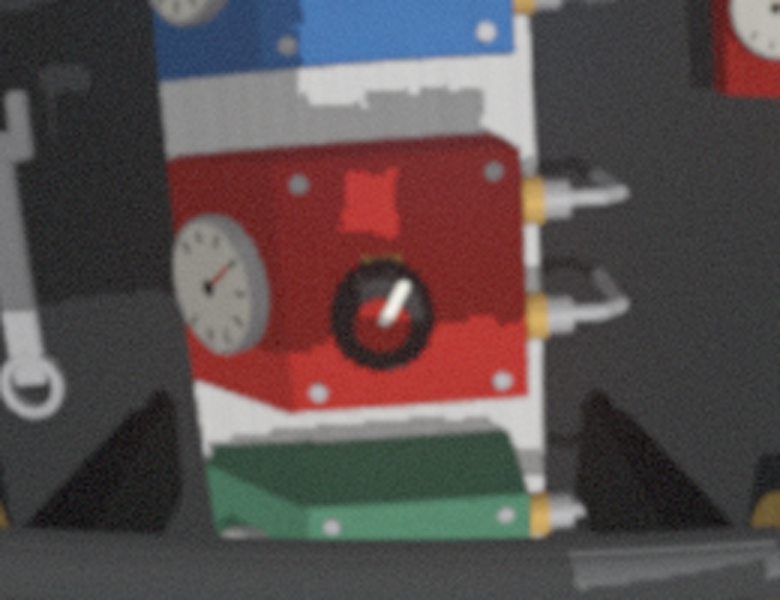

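Knob top centre is at about (383,318) in the crop and the outer end of the line at (405,284).

Run:
```python
from h import *
c=dict(np.load("w2.npz"))
W=lambda x,y:ray("wrist",(200+x/3-.33,100+y/3-.33),c)
T=lambda x,y:ray("top",(285+x/8-.44,180+y/8-.44))
a=atz(W(383,318),132);b=atz(W(405,284),132);print(a,b,np.degrees(np.arctan2(*(b-a)[[1,0]])),tri([W(383,318),T(187,200)]))
print(rel(a[0],a[1],103,85))
```

```text
[543.  122.7 132. ] [550.1 132.3 132. ] 53.513987929750286 (array([541.8, 120.6, 123.8]), [1.0, 1.0])
[ 1.8  2.2 97.2 -0.1]
```

step_arm:
  plan:
    - [[1,1.5,30,0,0.3],[1,1.5,60,0,0.2],[1,1.5,90,0,0.2],[1,1.5,97,0,0.2],[1,1.5,97,0,0.2],[1,1.5,97,0,-1],[1,1.5,97,0,-1],[1,1.5,97,0,-1]]

```text
t: 8.78
eef_pos: [543.3, 122.1, 105.3]
tcp_rot: [3.139, -0.0, 1.483]
ft_force: [0.1, 0.4, -0.0]
opening: 0.445
grip_force: 0.0
```

step_arm:
  plan:
    - [[0,0,0,0,-1],[0,0,0,0,-1],[0,0,0,0,-1],[0,0,0,0,-1],[0,0,0,0,-1],[0,0,0,0,-1]]

```text
t: 9.28
eef_pos: [541.6, 122.2, 104.6]
tcp_rot: [-3.14, 0.0, 1.483]
ft_force: [-6.3, 0.6, 8.3]
opening: 0.299
grip_force: 30.0
```

Run:
```python
from h import *
s=env.state();print(s)
```

```text
{'t': 9.2833, 'joints': array([1.02802947e-01, 5.00790367e-01, 1.82448119e+00, 2.62536760e-04,
       8.17761643e-01, 1.90694883e-01]), 'qvel': array([ 0.0004773 , -0.00078299, -0.00075512, -0.00014853,  0.00190644,
        0.0006345 ]), 'tau': array([-1.17456693e+00, -5.20273626e+01, -2.18470055e+01, -2.52046455e-01,
       -1.87893771e+00, -4.82806144e-02]), 'eef_pos': array([541.57928959, 122.17929455, 104.57671593]), 'tcp_rot': array([-3.14014194e+00,  8.52216775e-05,  1.48272478e+00]), 'ft_force': array([-6.33936034,  0.62867962,  8.34725058]), 'moment': array([ 0.07637705,  1.27256263, -0.10296618]), 'grip_force': 30.002076029777527, 'opening': 0.298758190381103}
```

step_arm:
  plan:
    - [[0,-1.5,0,0,-1],[0,-1.5,0,5,-1],[0,-1.5,0,10,-1],[0,-1.5,0,15,-1],[0,-1.5,0,20,-1],[0,-1.5,0,20,-1],[0,-1.5,0,20,-1]]

```text
t: 9.87
eef_pos: [542.1, 122.1, 104.6]
tcp_rot: [3.139, -0.001, 1.136]
ft_force: [2.9, -1.8, 6.8]
opening: 0.305
grip_force: 30.0
```

```bash
cat > st.py <<'E'
from h import *
s=env.state();print(s['t'],s['eef_pos'].round(1),np.degrees(s['tcp_rot'][2]).round(2),'F',s['ft_force'].round(1),'M',s['moment'].round(3),s['opening'].round(3),'tau6',s['tau'][5].round(3),'j6',s['joints'][5].round(3))
E
python3 st.py
```

```text
Traceback (most recent call last):
  File "st.py", line 2, in <module>
    s=env.state();print(s['t'],s['eef_pos'].round(1),np.degrees(s['tcp_rot'][2]).round(2),'F',s['ft_force'].round(1),'M',s['moment'].round(3),s['opening'].round(3),'tau6',s['tau'][5].round(3),'j6',s['joints'][5].round(3))
                                                                                                                                              ^^^^^^^^^^^^^^^^^^
AttributeError: 'float' object has no attribute 'round'
```

```bash
sed -i "s/s\['opening'\].round(3)/round(s['opening'],3)/" st.py; python3 st.py
```

```text
9.8667 [542.1 122.1 104.6] 65.11 F [ 2.9 -1.8  6.8] M [-0.279 -0.521 -0.053] 0.305 tau6 0.41 j6 0.537
```

step_arm:
  plan:
    - [[0,0,0,5,-1],[0,0,0,10,-1],[0,0,0,13,-1],[0,0,0,13,-1],[0,0,0,13,-1]]

```text
t: 10.28
eef_pos: [542.5, 121.9, 104.6]
tcp_rot: [3.139, -0.002, 0.91]
ft_force: [4.2, -3.5, 5.8]
opening: 0.301
grip_force: 30.0
```

```bash
python3 st.py
```

```text
10.2833 [542.5 121.9 104.6] 52.14 F [ 4.2 -3.5  5.8] M [-0.651 -0.763 -0.046] 0.301 tau6 0.161 j6 0.764
```

step_arm:
  plan:
    - [[0,0,0,4,-1],[0,0,0,8,-1],[0,0,0,8,-1],[0,0,0,8,-1]]

```text
t: 10.62
eef_pos: [542.7, 121.7, 104.6]
tcp_rot: [3.139, -0.003, 0.77]
ft_force: [5.4, -5.0, 4.8]
opening: 0.297
grip_force: 30.0
```

```bash
python3 st.py
```

```text
10.6167 [542.7 121.7 104.6] 44.14 F [ 5.4 -5.   4.8] M [-0.801 -1.063 -0.058] 0.297 tau6 0.214 j6 0.904
```

step_arm:
  plan:
    - [[0,0.7,0,4,-1],[0,0.7,0,8,-1],[0,0.7,0,10,-1],[0,0.7,0,10,-1]]

```text
t: 10.95
eef_pos: [542.9, 121.4, 104.6]
tcp_rot: [3.139, -0.003, 0.594]
ft_force: [3.8, -3.3, 5.3]
opening: 0.3
grip_force: 30.0
```

```bash
python3 st.py
```

```text
10.95 [542.9 121.4 104.6] 34.03 F [ 3.8 -3.3  5.3] M [-0.581 -0.826 -0.036] 0.3 tau6 0.688 j6 1.079
```

step_arm:
  plan:
    - [[0,0,0,4,-1],[0,0,0,8,-1],[0,0,0,8,-1],[0,0,0,8,-1]]

```text
t: 11.28
eef_pos: [543.0, 121.2, 104.6]
tcp_rot: [3.139, -0.003, 0.457]
ft_force: [5.5, -4.1, 4.8]
opening: 0.297
grip_force: 30.0
```

```bash
python3 st.py
```

```text
11.2833 [543.  121.2 104.6] 26.17 F [ 5.5 -4.1  4.8] M [-0.781 -0.92   0.182] 0.297 tau6 0.422 j6 1.216
```

step_arm:
  plan:
    - [[0,0.7,0,2,-1],[0,0.7,0,2,-1],[0,0.7,0,2,-1]]

```text
t: 11.53
eef_pos: [542.1, 120.6, 104.6]
tcp_rot: [3.141, -0.001, 0.422]
ft_force: [-2.1, -4.1, 9.5]
opening: 0.302
grip_force: 30.0
```

```bash
python3 st.py
```

```text
11.5333 [542.1 120.6 104.6] 24.16 F [-2.1 -4.1  9.5] M [-0.859  0.192 -0.087] 0.302 tau6 0.058 j6 1.25
```

step_arm:
  plan:
    - [[0,0,0,2,-1],[0,0,0,4,-1],[0,0,0,4,-1]]

```text
t: 11.78
eef_pos: [543.0, 120.8, 104.6]
tcp_rot: [3.14, -0.003, 0.35]
ft_force: [3.3, -3.1, 6.8]
opening: 0.302
grip_force: 30.0
```

```bash
python3 st.py
python3 - <<'E'
from h import *
r=lambda im,x,y,w,h,k:cv2.resize(im[y:y+h,x:x+w],None,fx=k,fy=k,interpolation=cv2.INTER_CUBIC)
out=np.zeros((400,800,3),np.uint8)
c=env.get_calibration("wrist");np.savez("w3.npz",**c)
out[:,:400]=r(env.read_camera("wrist"),275,185,100,100,4);out[:,400:]=r(env.read_camera("scene"),310,185,50,50,8)
cv2.imwrite("pics/c5.png",out)
E
```

```text
11.7833 [543.  120.8 104.6] 20.05 F [ 3.3 -3.1  6.8] M [-0.517 -0.745 -0.046] 0.302 tau6 0.494 j6 1.322
```

View pics/c5.png

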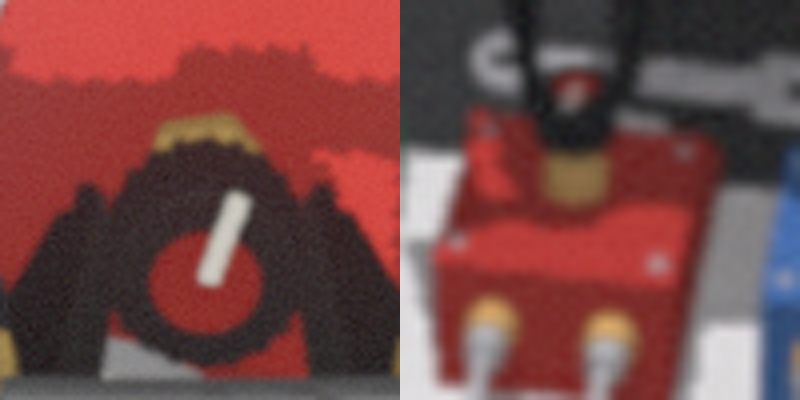

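The line runs from (206,282) to its outer end at (240,195) in the wrist crop. Checking whether the knob has followed the tool.

Run:
```python
from h import *
c=dict(np.load("w3.npz"))
W=lambda x,y:ray("wrist",(275+x/4-.37,185+y/4-.37),c)
a=atz(W(206,283),132);b=atz(W(240,195),132);print(a,b,np.degrees(np.arctan2(*(b-a)[[1,0]])),np.linalg.norm(b-a))
```

```text
[542.2 120.4 132. ] [556.8 120.6 132. ] 0.7848246029918484 14.601369798755092
```

```bash
cat > mk.py <<'E'
from h import *
c=env.get_calibration("wrist");im=env.read_camera("wrist")
x0,y0,x1,y1=305,222,350,262
m=(im[y0:y1,x0:x1].min(2)>120).astype(np.uint8)
n,l,st,ce=cv2.connectedComponentsWithStats(m);i=1+np.argmax(st[1:,4])
ys,xs=np.nonzero(l==i);P=np.array([atz(ray("wrist",(x+x0,y+y0),c),132)[:2] for x,y in zip(xs,ys)])
m0=P.mean(0);u,s,v=np.linalg.svd(P-m0);d=v[0]*np.sign(v[0]@(m0-[542.3,121]))
yaw=np.degrees(env.state()['tcp_rot'][2]);a=np.degrees(np.arctan2(d[1],d[0]))
print(len(xs),'px',(xs.mean()+x0).round(1),(ys.mean()+y0).round(1),'centroid',m0.round(1),'mark angle',a.round(1),'len',np.ptp((P-m0)@d).round(1),'yaw',yaw.round(2),'mark-yaw',(a-yaw).round(1))
E
python3 mk.py
```

```text
142 px 330.5 244.3 centroid [549.7 120.5] mark angle 1.3 len 14.7 yaw 20.16 mark-yaw -18.9
```

step_arm:
  plan:
    - [[0,0,0,4,-1],[0,0,0,8,-1],[0,0,0,10,-1],[0,0,0,10,-1]]

```text
t: 12.27
eef_pos: [542.9, 120.5, 104.6]
tcp_rot: [3.14, -0.002, 0.175]
ft_force: [2.4, -4.9, 7.2]
opening: 0.3
grip_force: 30.0
```

```bash
python3 st.py; python3 mk.py
```

```text
12.2667 [542.9 120.5 104.6] 10.04 F [ 2.4 -4.9  7.2] M [-0.929 -0.482  0.003] 0.3 tau6 0.679 j6 1.497
155 px 328.5 243.3 centroid [549.7 120.4] mark angle 0.0 len 14.9 yaw 10.14 mark-yaw -10.1
```

The line stays at about 0° while the tool turns on, so the valve is seated and the pads are slipping. I'll give one more small push to confirm.

step_arm:
  plan:
    - [[0,0,0,3,-1],[0,0,0,6,-1],[0,0,0,6,-1]]

```text
t: 12.57
eef_pos: [543.8, 120.5, 104.7]
tcp_rot: [3.14, -0.005, 0.071]
ft_force: [6.5, -5.5, 4.7]
opening: 0.302
grip_force: 30.0
```

```bash
python3 st.py; python3 mk.py
```

```text
12.5667 [543.8 120.5 104.7] 4.04 F [ 6.5 -5.5  4.7] M [-1.062 -1.231  0.327] 0.302 tau6 1.282 j6 1.602
156 px 327.3 244.4 centroid [549.8 120.3] mark angle -0.7 len 15.2 yaw 4.17 mark-yaw -4.9
```

step_arm:
  plan:
    - [[0,0.5,0,-5,-1],[0,0.5,0,-11,-1],[0,0.5,0,-17,-1],[0,0.5,0,-23,-1],[0,0.5,0,-29,-1],[0,0.5,0,-30,-1],[0,0.5,0,-30,-1]]

```text
t: 13.2
eef_pos: [543.4, 121.5, 104.7]
tcp_rot: [3.141, -0.004, 0.598]
ft_force: [4.5, 6.4, 5.2]
opening: 0.296
grip_force: 30.0
```

```bash
python3 st.py; python3 mk.py
```

```text
13.2 [543.4 121.5 104.7] 34.24 F [4.5 6.4 5.2] M [ 1.208 -0.89   0.083] 0.296 tau6 -0.569 j6 1.073
130 px 327.3 244.4 centroid [548.9 124. ] mark angle 28.3 len 14.6 yaw 34.18 mark-yaw -5.9
```

The knob follows the tool. Continuing by the remaining 61°.

step_arm:
  plan:
    - [[0,0,0,-6,-1],[0,0,0,-12,-1],[0,0,0,-18,-1],[0,0,0,-24,-1],[0,0,0,-30,-1],[0,0,0,-36,-1],[0,0,0,-41,-1],[0,0,0,-41,-1]]

```text
t: 13.92
eef_pos: [542.0, 122.4, 104.6]
tcp_rot: [3.141, -0.003, 1.317]
ft_force: [-1.1, 12.3, 8.5]
opening: 0.3
grip_force: 30.0
```

```bash
python3 st.py; python3 mk.py
```

```text
13.9167 [542.  122.4 104.6] 75.46 F [-1.1 12.3  8.5] M [2.367 0.176 0.068] 0.3 tau6 -1.534 j6 0.353
134 px 327.2 244.1 centroid [545.  127.6] mark angle 68.7 len 14.7 yaw 75.23 mark-yaw -6.5
```

step_arm:
  plan:
    - [[0,0,0,-5,-1],[0,0,0,-10,-1],[0,0,0,-15,-1],[0,0,0,-20,-1],[0,0,0,-20,-1],[0,0,0,-20,-1]]

```text
t: 14.47
eef_pos: [541.2, 122.4, 104.6]
tcp_rot: [-3.141, -0.003, 1.661]
ft_force: [-5.2, 13.0, 11.6]
opening: 0.3
grip_force: 30.0
```

```bash
python3 st.py; python3 mk.py
```

```text
14.4667 [541.2 122.4 104.6] 95.18 F [-5.2 13.  11.6] M [ 2.433  0.815 -0.051] 0.3 tau6 -0.275 j6 0.009
157 px 327.1 244.5 centroid [542.4 127.9] mark angle 89.0 len 14.7 yaw 95.15 mark-yaw -6.2
```

Back-off measured at about 89.7°. One last look at the whole scene.

Run:
```python
from h import *
r=lambda im,x,y,w,h,k:cv2.resize(im[y:y+h,x:x+w],None,fx=k,fy=k,interpolation=cv2.INTER_CUBIC)
cv2.imwrite("pics/f.png",r(env.read_camera("scene"),140,130,320,180,2.5))
```

```text
(no output)
```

View pics/f.png

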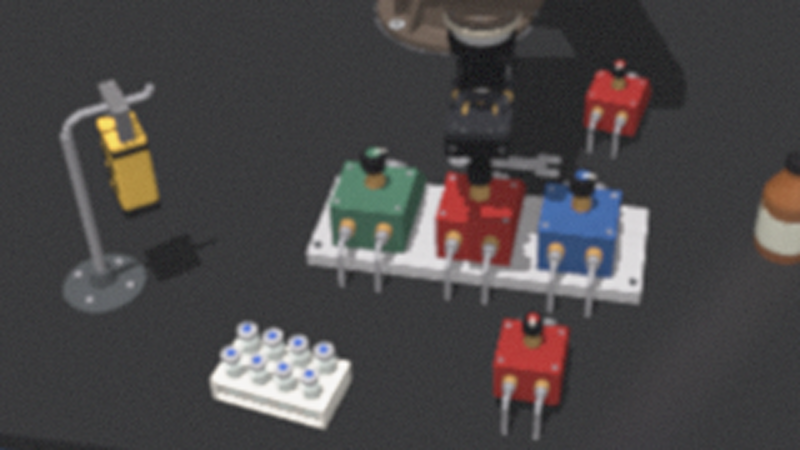

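The monitor hangs on the hook at (120,150), the gripper holds the red knob at (480,175), and the other things look undisturbed.

```bash
python3 -c "
from cell import env
print(env.job_done())"
```

```text
the job is handed in; nothing more can be done
None
```

The gas monitor hangs free on the hook, and the red valve was seated, backed off about 90° by the camera, and is still gripped; the job is handed in (about 14.5 s of the 59 s used).

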